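# Park the portion gauge's index plunger and open the fence

### The job

Free the fence of the portioning gauge for wash-down: pull up the sprung plunger's black knob, turn it clockwise (seen from above) until it comes gently against its stop, let it down gently so that it sits in its rest notch and let go of it. Then push the fence along its rail, away from the small steel bowl, until it is hard against the end stop, leaving the plunger parked; never force the plunger against its stop or its pin against the rail, and leave the other things where they are.

Things in the scene. Friction and masses are not known exactly. Their poses are not given: they have to be found in the camera images.
- gauge: portioning gauge, fixed to the table: white board 210 x 360 x 14 mm (x -250 to -40, y -180 to 180 mm) and behind it an aluminium rail 50 mm wide along its y, top 16 mm above the table. Origin on the table, mid rail; x points away from the board. A dark block 34 mm high at either end of the fence's travel
- fence (a joint): travel (m) along the gauge's +y of the blue carriage (66 x 76 mm, top 45 mm above the table) that bears the fence and the plunger: 0 where the pin locks it, 0.100 hard against the end stop. Drag about 4 N; stays where left
- fence_push (a point): centre of the steel fence plate, which the carriage holds out over the white board: 170 mm long (gauge x), 8 mm thick (gauge y), from 16 to 60 mm above the table. The point is 110 mm in front (gauge -x) of the plunger's axis, 38 mm above the table
- knob_grip (a point): centre of the plunger's black bar grip, 44 mm long (its x), 13 mm wide (y), 28 mm high (z); rises and turns with the plunger. At rest 89 mm above the table, underside at 75 mm, bar along gauge x. Apart from the red arm under the bar's +x half (71 to 76 mm high, 6 mm wide), all round it is below 71 mm
- pin (a joint): how far the sprung plunger is pulled up (m): 0 at rest, with its pin 5 mm deep in the rail; 0.018 at most. The spring pulls down with about 7 N at rest, 10 N at 0.015. It cannot turn until it is up more than 0.012 (the crown's rim). Let down, it sits at 0.012 on the rim, at 0.007 to 0.008 in the rest notch, near 0 in a gap
- plunger: turning part of the plunger: stem, bar grip and, 19 mm from the axis below the bar's +x end, an upright red follower finger 5 mm thick. Origin on the upright axis at table height; its x is the bar's, along gauge x at rest. Turns clockwise seen from above, with little drag (0.02 N m)
- collar: steel crown round the plunger, 45 mm across. Clockwise from above: slot of the rest position, 0.1 rad of rim (61 mm high), open gap, then an adjustable segment: 0.1 rad of rim, rest notch (brass floor, 4 mm deep, 0.34 rad wide), yellow stop. Its place is not measured: the follower meets the stop 0.55 to 1.44 rad from rest, and is then over the notch. Stop stays sound below 25 N (0.45 N m on the knob)
- sanitiser: white sanitiser bottle, red cap, 68 mm across, 170 mm tall; bystander, origin under its centre
- steel_cup: steel cup, 76 mm across, 75 mm tall; bystander, origin under its centre
- spice_jar: clear jar with green lid, 60 mm across, 90 mm tall; bystander, origin under its centre
- knife: knife with yellow handle, 285 mm long, 18 mm high, lying on the white board beyond the far end of the fence's travel, along the board's x; bystander, origin under its middle
- portion_cup: small steel bowl, 56 mm across, 32 mm tall, standing on the white board on the side the fence moves away from; bystander, origin under its centre
- honing_steel: honing steel with black handle, 340 mm long, 34 mm high, lying behind the gauge; bystander, origin under its middle
- tray: open steel tray 200 x 150 x 50 mm; bystander, origin under its centre
- weight: brass 0.5 kg weight, 44 mm across, 57 mm tall; bystander, origin under its centre

How it is judged:
By the outcome, as a careful person would: the job done as asked, in the order asked, and still so for the second after the job is handed in, with the robot touching nothing.
It also fails if it takes over 67 s, if anything falls off the work surface, if the arm or the gripper's body presses on something with over 40 N, if the wrist force passes 120 N, or if a joint passes its speed limit or range.

### The arm

A 6-joint arm with a two-finger parallel gripper is mounted at the origin on the work surface. World frame = base frame: x ahead of the robot, y to its left, z up, the work surface at z = 0. Lengths are in mm, angles in rad, forces in N, time in s.
With the tool pointing down it reaches from about 350 to 975 mm from the base axis. Payload 7.1 kg.
Tool frame: the origin (TCP) lies at the centre of the arm's flange, where the gripper is bolted on; the fingertips stand 182 mm ahead of it and the grasp point (between the pads) lies 163 mm ahead of it (tips_ahead is the y of the fingertips in the tool frame, in mm); y points along the fingers, x is the direction in which the jaws open and shut, and the axes are right-handed (so a half turn about y gives the same grasp; the last joint's range is limited). The gripper opens to 88 mm and grips with 3 to 60 N. Pads are 20 mm wide; open, the fingers measure 115 mm over their backs; the gripper's body (75 mm by 178 mm) begins 61 mm behind the grasp point.
Start: joints at [-1.355, 0.423, 1.63, -0, 1.089, -0.019], TCP at [145.425, -607.831, 404.675] pointing down, gripper open.
Joint ranges: [-3, 3], [-0.9, 2.11], [0.09, 2.58], [-1.31, 4.45], [0.11, 2.69], [-2.54, 2.54]. Speed limits (rad/s): [2.39, 2.39, 3.01, 3.14, 3.14, 3.14].

### API

Orientations are given as a rotation vector (axis times angle).
In Python, from bench import observe, snapshot, finish_job, tips_ahead gives the robot as it stands. The module is installed in compiled form; this text tells all that it offers.
- The arm moves only by the tool jog_arm, never from a script. Its argument "commands" is one flat list of numbers, 7 for each row, row after row: the turn, a rotation vector about the tool's x, y, z in rad, then the shift along the tool's x, y, z in mm, then the finger opening in mm, from 0 to 87.8. In form: [rx, ry, rz, dx, dy, dz, jaw, rx, ry, rz, dx, dy, dz, jaw, ...]. A call has 1 to 20 rows; each row is the pose to reach, as a shift and turn from the pose measured when the call began, along the tool's axes at that moment; what a row does not reach only later rows make up. A row lasts 1/12 s, in which the tool goes at most 41.7 mm and 7.16 degrees, less where a joint would pass 70% of its speed; a pose out of reach is approached as far as the arm can. A call with a gripper value outside its range is refused whole. The fingers move at their own pace and stop on an object; "newtons" is the grip in N (left out, the last holds). Time passes only in rows, so rows that repeat a pose let the fingers close. It gives the time, the measured TCP pose, the force and the opening at its end, in the units of the state.
- observe(): the state, without advancing time (a new reading comes with each control period).
- snapshot(name): name is "side" or "top"; returns a dict with "img" (480x640x3 uint8, red, green, blue), "K" (3x3 intrinsics, pixels), "world_from_camera" (4x4, takes a point from camera to world coordinates). Camera axes: x right, y down, z forward; pixel columns grow to the right and rows downward; lengths in mm; the calibration is good to about 2 mm. A picture is of the moment at which its call begins. There is no depth.
- finish_job(): hands the job in, once; it reports no verdict.
The state is a dict: "clock": time; "q": joint angles; "qd": joint speeds; "tau": joint torques, N m; "ee_pos": TCP position; "tool_rot": TCP orientation; "contact_force": force on the tool from outside, world axes, zero at the start; "torque": the same for the moment, N m; "width": finger opening in mm.
Only numpy, scipy, OpenCV 4.12 (cv2) and the standard library are available. Lean on these libraries where they do the work, as an engineer would, in place of code of your own. Each camera call takes 0.05 s, during which the arm holds its last target.

## Working session

There is one attempt and no reset: what is moved stays moved. The work goes in short steps, Python scripts to look and compute and a tool call to move; the robot and the scene stay as the last step left them, time stands still between calls to the robot, and variables do not carry over. Pictures are saved under pics/ and viewed, and the job is handed in when it is done.

Besides the shell and the picture viewer there is one more tool, called after "Request:" as name(argument=value, ...), one argument or row to a line, values as JSON. jog_arm: Moves the arm, as the interface text tells. Its arguments: {"type":"object","properties":{"commands":{"type":"array"},"newtons":{"type":"number"}},"required":["commands"]}

```bash
mkdir -p pics
python3 - <<'E'
from bench import *
import cv2,json,numpy as np
print(observe()); print(tips_ahead)
for n in("side","top"):
    s=snapshot(n); cv2.imwrite(f"pics/{n}0.png",s["img"][:,:,::-1]); print(n,s["K"].tolist(),np.round(s["world_from_camera"],4).tolist())
E
```

```text
{'clock': 0.0, 'q': array([-1.35498335e+00,  4.23795127e-01,  1.63071524e+00,  2.45234833e-05,
        1.08858618e+00, -1.90081811e-02]), 'qd': array([ 0.00029019,  0.0004418 ,  0.00113044,  0.00047626,  0.00153287,
       -0.00027715]), 'tau': array([-3.50526389e-04, -5.44629872e+01, -2.73666501e+01,  6.42837770e-02,
        2.26849958e-02, -1.15075427e-04]), 'ee_pos': array([ 145.37820349, -607.55606642,  403.92011634]), 'tool_rot': array([-1.3101612 ,  1.03530683, -1.03338819]), 'contact_force': array([-0.86402045, -0.31824738,  0.74385745]), 'torque': array([-0.03904204,  0.01029544, -0.05384397]), 'width': 87.62013614340447}
182.0
side [[449.33630661786776, 0.0, 314.46900917988876], [0.0, 449.33630661786776, 244.30855154850778], [0.0, 0.0, 1.0]] [[0.9075, -0.3048, 0.2891, 261.1882], [-0.4197, -0.6867, 0.5936, -628.0894], [0.0176, -0.66, -0.751, 906.3339], [0.0, 0.0, 0.0, 1.0]]
top [[575.2808774456578, 0.0, 317.6676841652849], [0.0, 575.2808774456578, 243.1981000527605], [0.0, 0.0, 1.0]] [[-0.0265, -0.9903, 0.1367, 371.4104], [-0.9996, 0.0256, -0.0082, -0.4522], [0.0046, -0.1368, -0.9906, 1565.5721], [0.0, 0.0, 0.0, 1.0]]
```

```bash
ls pics
```

```text
side0.png
top0.png
```

View pics/side0.png

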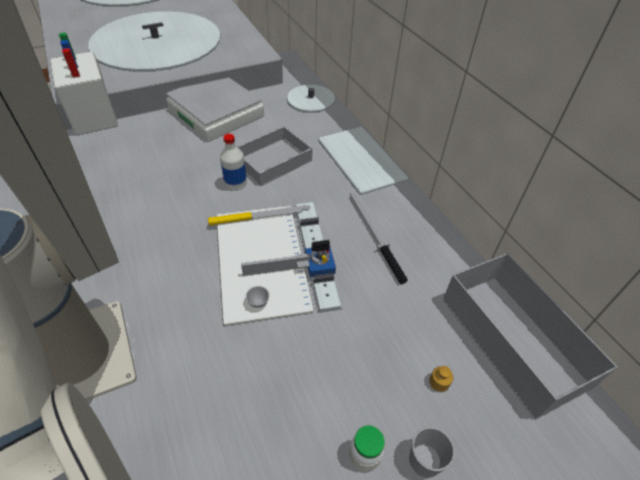

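View pics/top0.png

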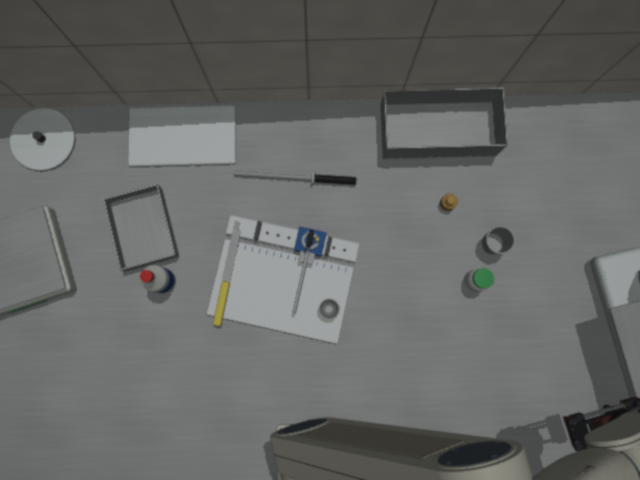

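The side view shows the blue carriage at about (320,262) and the black knob at (320,246). In the top view the carriage is at about (311,240), the bowl at (329,309) and the knife at (227,275). I'll zoom in to measure.

Run:
```python
import cv2
t=cv2.imread("pics/top0.png");s=cv2.imread("pics/side0.png")
cv2.imwrite("pics/topz.png",cv2.resize(t[205:350,200:370],None,fx=4.5,fy=4,interpolation=cv2.INTER_CUBIC)[:600])
cv2.imwrite("pics/topk.png",cv2.resize(t[215:275,280:350],None,fx=10,fy=10,interpolation=cv2.INTER_CUBIC))
cv2.imwrite("pics/sidek.png",cv2.resize(s[225:295,285:355],None,fx=8,fy=8,interpolation=cv2.INTER_CUBIC))
cv2.imwrite("pics/sidez.png",cv2.resize(s[195:330,200:350],None,fx=4,fy=4,interpolation=cv2.INTER_CUBIC))
```

```text
(no output)
```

View pics/topz.png

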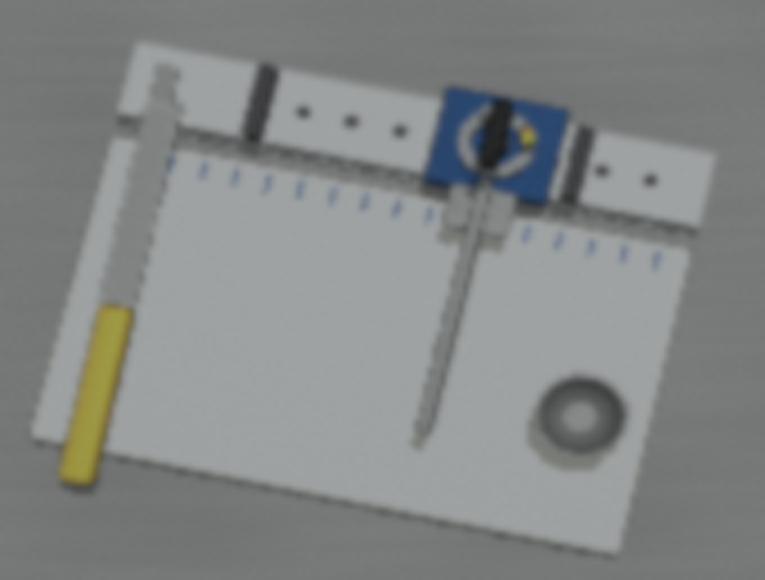

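View pics/topk.png

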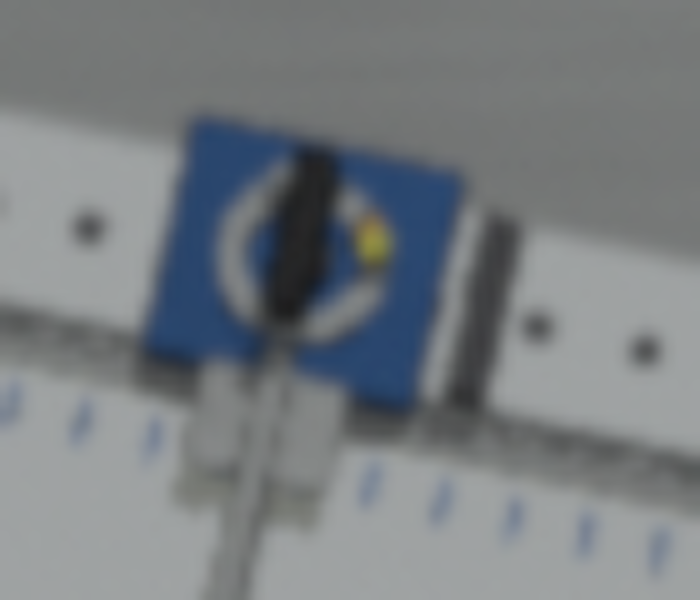

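View pics/sidek.png

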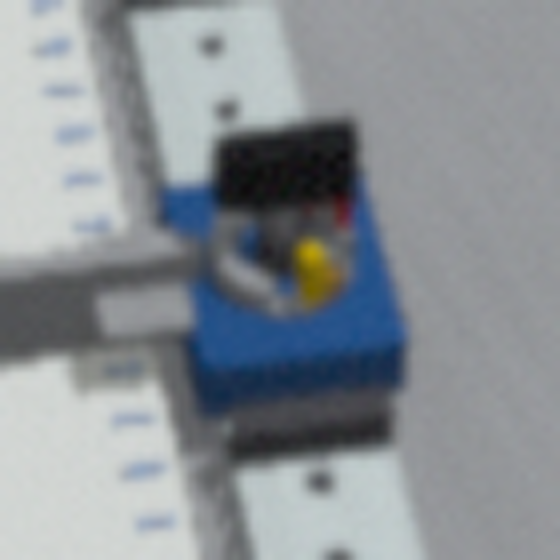

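View pics/sidez.png

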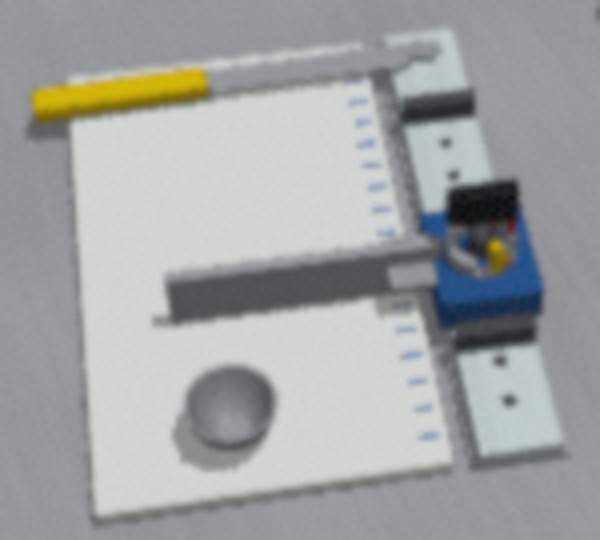

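```bash
cat > h.py <<'E'
import numpy as np
from bench import *
def cam(n):
    s=snapshot(n); return s
def ray(s,u,v,z):
    K=np.array(s["K"]);T=np.array(s["world_from_camera"])
    d=T[:3,:3]@np.linalg.solve(K,[u,v,1]);o=T[:3,3]
    return o+d*(z-o[2])/d[2]
def proj(s,p):
    T=np.linalg.inv(np.array(s["world_from_camera"]));c=T[:3,:3]@np.array(p)+T[:3,3]
    q=np.array(s["K"])@c;return q[:2]/q[2]
E
python3 - <<'E'
from h import *
from scipy.optimize import least_squares
t=cam("top");s=cam("side")
z=lambda x,y:(200+x/4.5-.4,205+y/4-.4)
k=lambda x,y:(280+x/10-.45,215+y/10-.45)
sk=lambda x,y:(285+x/8-.44,225+y/8-.44)
sz=lambda x,y:(200+x/4-.4,195+y/4-.4)
obs=[(t,z(35,438),(-250,180,14)),(t,z(618,553),(-250,-180,14)),(t,z(140,42),(25,180,16)),(t,z(715,152),(25,-180,16)),
(s,sz(97,518),(-250,-180,14)),(s,sz(452,466),(-40,-180,14)),(s,sz(565,448),(25,-180,16)),(s,sz(452,30),(25,180,16)),(s,sz(72,80),(-250,180,14))]
def G(p,q): c,n=np.cos(p[2]),np.sin(p[2]); return np.array([p[0]+c*q[0]-n*q[1],p[1]+n*q[0]+c*q[1],q[2]])
f=lambda p:np.concatenate([proj(o[0],G(p,o[2]))-o[1] for o in obs])
r=least_squares(f,[550,0,-.2],x_scale=[10,10,.1]); print(r.x,np.round(r.fun.reshape(-1,2),1).tolist())
p=r.x
def inv(q): c,n=np.cos(p[2]),np.sin(p[2]);d=q[:2]-p[:2];return [c*d[0]+n*d[1],-n*d[0]+c*d[1]]
print("carriage top",[np.round(inv(ray(t,*k(*a),45)),1) for a in[(195,118),(465,175),(408,410),(148,350)]])
print("knob top ends",[np.round(inv(ray(t,*k(*a),103)),1) for a in[(300,150),(338,153),(265,318),(300,325)]])
print("fence end top", np.round(inv(ray(t,*z(422,435),60)),1))
for h in (61,66,70): print("stop T",h,np.round(inv(ray(t,*k(372,240),h)),1),"S",np.round(inv(ray(s,*sk(315,262),h)),1))
print("collar side rim pts",[np.round(inv(ray(s,*sk(*a),61)),1) for a in[(215,250),(280,305)]])
print("bowl",np.round(inv(ray(t,*z(582,413),32)),1))
E
```

```text
[ 6.00359428e+02  5.44676080e+01 -2.47075124e-01] [[-1.3, -0.1], [0.6, 1.0], [-0.1, 0.1], [0.7, 1.2], [-0.2, 0.2], [1.7, -0.5], [0.6, -0.5], [0.8, 0.2], [-0.9, -0.5]]
carriage top [array([ 31.4, -11.5]), array([ 32.2, -85.4]), array([-32.9, -84.4]), array([-32.4, -13.3])]
knob top ends [array([ 20.1, -43.5]), array([ 21.5, -53.2]), array([-24.4, -44.3]), array([-24.2, -53.5])]
fence end top [-197.5  -49.2]
stop T 61 [  7.3 -65.5] S [  5.2 -62.9]
stop T 66 [  6.6 -65.6] S [  4.2 -66.9]
stop T 70 [  6.  -65.7] S [  3.4 -70.1]
collar side rim pts [array([-24.1, -53. ]), array([ -8.6, -77.6])]
bowl [-162.5 -136.8]
```

```bash
cat >> h.py <<'E'
from scipy.spatial.transform import Rotation as R
P=np.array([600.36,54.47]);A=-.247
def g2w(x,y,z): c,n=np.cos(A),np.sin(A);return np.array([P[0]+c*x-n*y,P[1]+n*x+c*y,z])
def w2g(q): c,n=np.cos(A),np.sin(A);d=q[:2]-P;return np.array([c*d[0]+n*d[1],-n*d[0]+c*d[1],q[2]])
def down(yaw): # tool x at world yaw, y down
    x=np.array([np.cos(yaw),np.sin(yaw),0]);y=np.array([0,0,-1.]);return R.from_matrix(np.c_[x,y,np.cross(x,y)])
def st():
    o=observe();r=R.from_rotvec(o["tool_rot"]);M=r.as_matrix()
    print("t",round(o["clock"],2),"pos",np.round(o["ee_pos"],1),"gauge",np.round(w2g(o["ee_pos"]),1),"yaw",round(float(np.arctan2(M[1,0],M[0,0])),4),"tilt",np.round(M[:,1],4),"q",np.round(o["q"],3),"F",np.round(o["contact_force"],1),"M",np.round(o["torque"],2),"w",round(o["width"],1));return o,r
def move(pos,yaw):
    o,r=st();d=r.inv().apply(np.array(pos)-o["ee_pos"]);t=(r.inv()*down(yaw)).as_rotvec()
    print("turn",np.round(t,4),"shift",np.round(d,2))
E
python3 - <<'E'
from h import *
for y in(A+np.pi/2,A-np.pi/2): move(g2w(-.5,-48.5,163+96+100),y)
t=cam("top");print("bottle",w2g(ray(t,148,276,170)))
E
```

```text
t 0.2 pos [ 145.4 -607.7  404.2] gauge [-279.3 -753.3  404.2] yaw -1.336 tilt [-2.e-04  9.e-04 -1.e+00] q [-1.355  0.424  1.63  -0.     1.089 -0.019] F [ 0.5  0.1 -0. ] M [ 0.01 -0.04 -0.02] w 87.8
turn [-1.2000e-03 -2.6598e+00 -3.0000e-04] shift [-495.36   45.67  573.62]
t 0.2 pos [ 145.4 -607.7  404.2] gauge [-279.3 -753.3  404.2] yaw -1.336 tilt [-2.e-04  9.e-04 -1.e+00] q [-1.355  0.424  1.63  -0.     1.089 -0.019] F [ 0.5  0.1 -0. ] M [ 0.01 -0.04 -0.02] w 87.8
turn [ 2.000e-04  4.818e-01 -9.000e-04] shift [-495.36   45.67  573.62]
bottle [-187.75900025  310.75433306  170.        ]
```

Request:
jog_arm(
  commands=[0, -2.66, 0, -495.4, 45.7, 573.6, 60, 0, -2.66, 0, -495.4, 45.7, 573.6, 60, 0, -2.66, 0, -495.4, 45.7, 573.6, 60, 0, -2.66, 0, -495.4, 45.7, 573.6, 60, 0, -2.66, 0, -495.4, 45.7, 573.6, 60, 0, -2.66, 0, -495.4, 45.7, 573.6, 60, 0, -2.66, 0, -495.4, 45.7, 573.6, 60, 0, -2.66, 0, -495.4, 45.7, 573.6, 60, 0, -2.66, 0, -495.4, 45.7, 573.6, 60, 0, -2.66, 0, -495.4, 45.7, 573.6, 60, 0, -2.66, 0, -495.4, 45.7, 573.6, 60, 0, -2.66, 0, -495.4, 45.7, 573.6, 60, 0, -2.66, 0, -495.4, 45.7, 573.6, 60, 0, -2.66, 0, -495.4, 45.7, 573.6, 60, 0, -2.66, 0, -495.4, 45.7, 573.6, 60, 0, -2.66, 0, -495.4, 45.7, 573.6, 60, 0, -2.66, 0, -495.4, 45.7, 573.6, 60, 0, -2.66, 0, -495.4, 45.7, 573.6, 60, 0, -2.66, 0, -495.4, 45.7, 573.6, 60, 0, -2.66, 0, -495.4, 45.7, 573.6, 60],
  newtons=30,
)

```text
clock: 1.92
ee_pos: [589.6, 10.5, 358.6]
tool_rot: [-1.371, -0.913, 0.911]
contact_force: [-0.3, -0.6, 0.0]
width: 60.0
```

Run:
```python
from h import *
import cv2
move(g2w(-.5,-48.5,163+96+20),A+np.pi/2)
s=cam("side");cv2.imwrite("pics/side1.png",cv2.resize(s["img"][140:300,220:420,::-1],None,fx=3.7,fy=3.7,interpolation=cv2.INTER_CUBIC))
```

```text
t 1.92 pos [589.6  10.5 358.6] gauge [ 3.000e-01 -4.530e+01  3.586e+02] yaw 1.1739 tilt [ 6.e-04  1.e-03 -1.e+00] q [-3.000e-03  4.280e-01  1.745e+00  1.000e-03  9.680e-01 -1.177e+00] F [-0.3 -0.6  0. ] M [-0.   -0.14  0.06] w 60.0
turn [ 0.0003 -0.1499  0.0012] shift [-3.39 79.56  0.31]
```

Request:
jog_arm(
  commands=[0, -0.12, 0, -3.4, 10, 0.3, 60, 0, -0.15, 0, -3.4, 30, 0.3, 60, 0, -0.15, 0, -3.4, 50, 0.3, 60, 0, -0.15, 0, -3.4, 60, 0.3, 60, 0, -0.15, 0, -3.4, 60, 0.3, 60, 0, -0.15, 0, -3.4, 60, 0.3, 60],
)

```text
clock: 2.47
ee_pos: [587.1, 6.1, 298.4]
tool_rot: [-1.313, -1.028, 1.029]
contact_force: [-0.3, -0.7, 1.3]
width: 60.1
```

Run:
```python
from h import *
import cv2
move(g2w(-.5,-48.5,163+96),A+np.pi/2)
s=cam("side");cv2.imwrite("pics/side2.png",cv2.resize(s["img"][140:300,220:420,::-1],None,fx=3.7,fy=3.7,interpolation=cv2.INTER_CUBIC))
s=cam("top");cv2.imwrite("pics/top2.png",cv2.resize(s["img"][180:340,220:420,::-1],None,fx=3.7,fy=3.7,interpolation=cv2.INTER_CUBIC))
```

```text
t 2.47 pos [587.1   6.1 298.4] gauge [ -1.1 -50.2 298.4] yaw 1.3288 tilt [-1.4e-03  7.0e-04 -1.0e+00] q [-1.000e-02  5.080e-01  1.783e+00  1.000e-03  8.510e-01 -1.339e+00] F [-0.3 -0.7  1.3] M [ 0.07 -0.19 -0.  ] w 60.1
turn [-0.0015  0.005   0.0003] shift [ 1.68 39.37 -0.63]
```

View pics/side2.png

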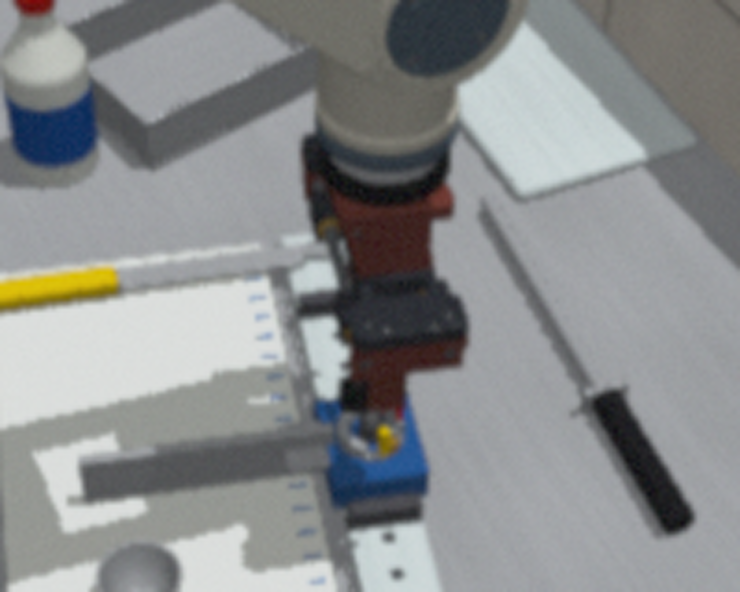

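The open jaws straddle the black knob (at about (355,390) in the crop), and nothing is being touched. I'll descend and close lightly.

Request:
jog_arm(
  commands=[0, 0.005, 0, 1.7, 15, -0.6, 40, 0, 0.005, 0, 1.7, 30, -0.6, 40, 0, 0.005, 0, 1.7, 39, -0.6, 40, 0, 0.005, 0, 1.7, 39, -0.6, 30, 0, 0.005, 0, 1.7, 39, -0.6, 24, 0, 0.005, 0, 1.7, 39, -0.6, 24, 0, 0.005, 0, 1.7, 39, -0.6, 24],
  newtons=4,
)

```text
clock: 3.15
ee_pos: [589.0, 7.7, 261.5]
tool_rot: [-1.317, -1.028, 1.024]
contact_force: [0.6, 0.3, -0.8]
width: 24.0
```

Run:
```python
from h import *
import cv2
move(g2w(-.5,-48.5,163+96),A+np.pi/2)
s=cam("side");cv2.imwrite("pics/side3.png",cv2.resize(s["img"][200:300,270:390,::-1],None,fx=6,fy=6,interpolation=cv2.INTER_CUBIC))
```

```text
t 3.15 pos [589.    7.7 261.5] gauge [  0.4 -48.2 261.5] yaw 1.3244 tilt [ 2.7e-03  7.0e-04 -1.0e+00] q [-7.000e-03  5.660e-01  1.794e+00  1.000e-03  7.790e-01 -1.332e+00] F [ 0.6  0.3 -0.8] M [ 0.02 -0.13  0.01] w 24.0
turn [0.0024 0.0006 0.0013] shift [-0.34  2.47  0.94]
```

View pics/side3.png

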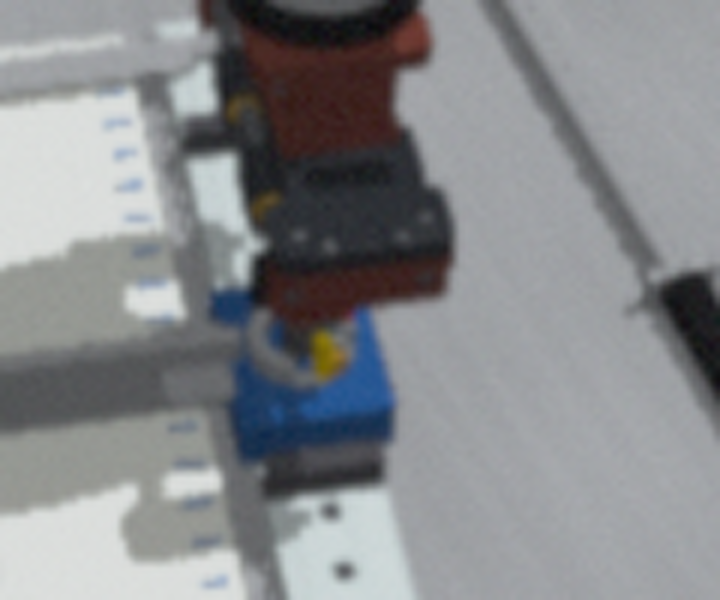

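Request:
jog_arm(
  commands=[0.002, 0, 0.001, -0.3, 2.5, 0.9, 20, 0.002, 0, 0.001, -0.3, 2.5, 0.9, 18, 0.002, 0, 0.001, -0.3, 2.5, 0.9, 16, 0.002, 0, 0.001, -0.3, 2.5, 0.9, 14, 0.002, 0, 0.001, -0.3, 2.5, 0.9, 12, 0.002, 0, 0.001, -0.3, 2.5, 0.9, 10, 0.002, 0, 0.001, -0.3, 2.5, 0.9, 10, 0.002, 0, 0.001, -0.3, 2.5, 0.9, 10],
  newtons=4,
)

```text
clock: 3.87
ee_pos: [588.1, 7.7, 258.9]
tool_rot: [-1.316, -1.026, 1.025]
contact_force: [0.3, 0.4, 0.9]
width: 13.5
```

Run:
```python
from h import *
move(g2w(-.5,-48.5,163+96),A+np.pi/2)
```

```text
t 3.87 pos [588.1   7.7 258.9] gauge [ -0.5 -48.4 258.9] yaw 1.3245 tilt [ 5.e-04  3.e-04 -1.e+00] q [-0.007  0.569  1.796  0.     0.776 -1.332] F [0.3 0.4 0.9] M [ 0.25 -0.16 -0.03] w 13.5
turn [0.0004 0.0007 0.0004] shift [-0.13 -0.07  0.02]
```

Request:
jog_arm(
  commands=[0, 0, 0, 0, 0, 0, 8, 0, 0, 0, 0, 0, 0, 8, 0, 0, 0, 0, 0, 0, 8, 0, 0, 0, 0, 0, 0, 8],
  newtons=10,
)

```text
clock: 4.2
ee_pos: [588.0, 7.7, 258.9]
tool_rot: [-1.316, -1.026, 1.025]
contact_force: [-0.3, 1.1, 1.2]
width: 13.0
```

Run:
```python
from h import *
st()
```

```text
t 4.2 pos [588.    7.7 258.9] gauge [ -0.5 -48.4 258.9] yaw 1.3245 tilt [ 4.e-04  3.e-04 -1.e+00] q [-0.007  0.569  1.796  0.     0.776 -1.332] F [-0.3  1.1  1.2] M [ 0.21 -0.09 -0.02] w 13.0
```

Gripped at 13.0 mm with negligible side force. Next I tighten the grip and lift.

Request:
jog_arm(
  commands=[0, 0, 0, 0, 0, 0, 8, 0, 0, 0, 0, 0, 0, 8, 0, 0, 0, 0, -2, 0, 8, 0, 0, 0, 0, -4, 0, 8, 0, 0, 0, 0, -6, 0, 8, 0, 0, 0, 0, -8, 0, 8, 0, 0, 0, 0, -10, 0, 8, 0, 0, 0, 0, -12, 0, 8, 0, 0, 0, 0, -14, 0, 8, 0, 0, 0, 0, -15, 0, 8, 0, 0, 0, 0, -15, 0, 8, 0, 0, 0, 0, -15, 0, 8],
  newtons=35,
)

```text
clock: 5.2
ee_pos: [587.9, 7.7, 273.9]
tool_rot: [-1.316, -1.026, 1.025]
contact_force: [3.0, 0.7, -10.0]
width: 12.5
```

Run:
```python
from h import *
import cv2
st()
s=cam("side");cv2.imwrite("pics/side4.png",cv2.resize(s["img"][200:300,270:390,::-1],None,fx=6,fy=6,interpolation=cv2.INTER_CUBIC))
```

```text
t 5.2 pos [587.9   7.7 273.9] gauge [ -0.6 -48.4 273.9] yaw 1.3244 tilt [ 2.e-04  3.e-04 -1.e+00] q [-0.007  0.546  1.791  0.     0.804 -1.332] F [  3.    0.7 -10. ] M [ 0.2  -0.63 -0.04] w 12.5
```

View pics/side4.png

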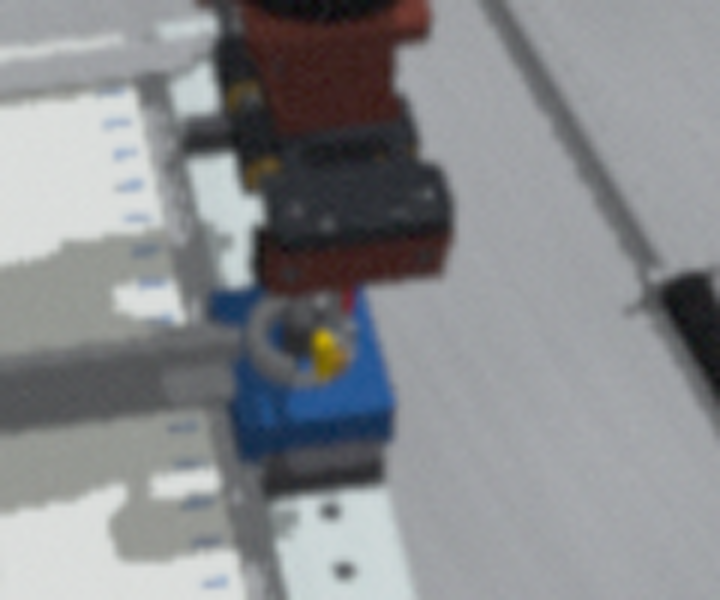

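The red finger has lifted with the knob (at about (348,297) in the crop), and 10 N at 15 mm matches the spring. The stop can't be nearer than 0.55 rad, so I'll turn 0.48 first.

Request:
jog_arm(
  commands=[0, 0.04, 0, 0, 0, 0, 8, 0, 0.1, 0, 0, 0, 0, 8, 0, 0.17, 0, 0, 0, 0, 8, 0, 0.24, 0, 0, 0, 0, 8, 0, 0.31, 0, 0, 0, 0, 8, 0, 0.38, 0, 0, 0, 0, 8, 0, 0.44, 0, 0, 0, 0, 8, 0, 0.48, 0, 0, 0, 0, 8, 0, 0.48, 0, 0, 0, 0, 8, 0, 0.48, 0, 0, 0, 0, 8],
)

```text
clock: 6.08
ee_pos: [587.8, 7.5, 273.7]
tool_rot: [-1.468, -0.66, 0.661]
contact_force: [1.5, -0.8, -10.5]
width: 12.8
```

Run:
```python
from h import *
import cv2
st()
s=cam("side");cv2.imwrite("pics/side5.png",cv2.resize(s["img"][225:285,290:360,::-1],None,fx=10,fy=10,interpolation=cv2.INTER_CUBIC))
st()
```

```text
t 6.08 pos [587.8   7.5 273.7] gauge [ -0.7 -48.6 273.7] yaw 0.8458 tilt [-3.e-04 -1.e-04 -1.e+00] q [-0.007  0.546  1.792 -0.     0.804 -0.853] F [  1.5  -0.8 -10.5] M [-0.35 -0.61  0.01] w 12.8
t 6.13 pos [587.8   7.5 273.8] gauge [ -0.7 -48.6 273.8] yaw 0.8459 tilt [-2.e-04 -1.e-04 -1.e+00] q [-0.007  0.546  1.792 -0.     0.804 -0.853] F [  1.8  -1.  -10.4] M [-0.35 -0.57 -0.01] w 13.0
```

View pics/side5.png

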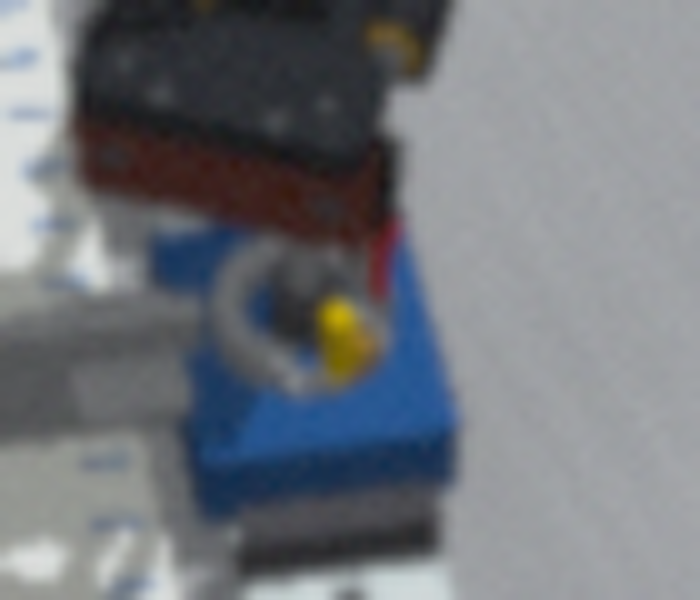

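The red finger is at about (385,265), the yellow stop at (340,335) and the brass floor near (368,345). There is still a gap, so I continue slowly.

Request:
jog_arm(
  commands=[0, 0.03, 0, 0, 0, 0, 8, 0, 0.06, 0, 0, 0, 0, 8, 0, 0.1, 0, 0, 0, 0, 8, 0, 0.14, 0, 0, 0, 0, 8, 0, 0.18, 0, 0, 0, 0, 8, 0, 0.22, 0, 0, 0, 0, 8, 0, 0.25, 0, 0, 0, 0, 8, 0, 0.25, 0, 0, 0, 0, 8],
)

```text
clock: 6.8
ee_pos: [587.7, 7.4, 273.7]
tool_rot: [-1.52, -0.466, 0.467]
contact_force: [1.8, -1.8, -10.5]
width: 12.9
```

Run:
```python
from h import *
import cv2
st()
s=cam("side");cv2.imwrite("pics/side6.png",cv2.resize(s["img"][225:285,290:360,::-1],None,fx=10,fy=10,interpolation=cv2.INTER_CUBIC))
```

```text
t 6.8 pos [587.7   7.4 273.7] gauge [ -0.7 -48.8 273.7] yaw 0.5959 tilt [-6.e-04 -3.e-04 -1.e+00] q [-0.008  0.546  1.792 -0.     0.804 -0.603] F [  1.8  -1.8 -10.5] M [-0.37 -0.53 -0.02] w 12.9
```

View pics/side6.png

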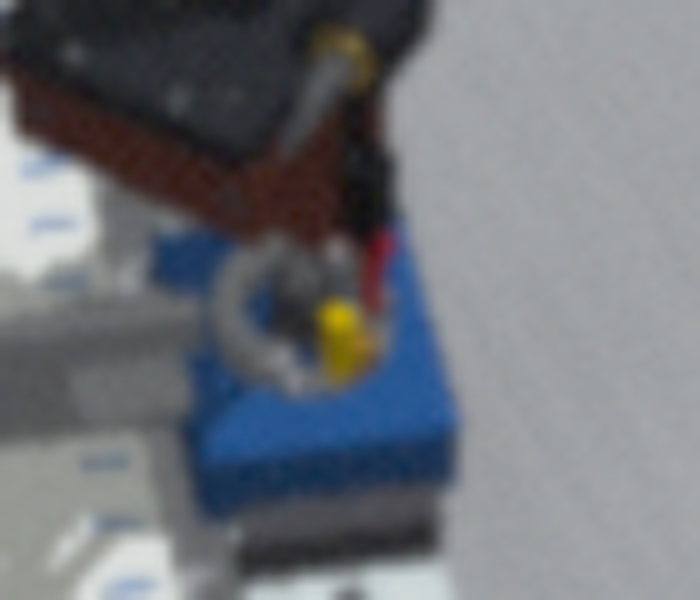

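Request:
jog_arm(
  commands=[0, 0, 0, 0, 0, 0, 8, 0, 0.01, 0, 0, 0, 0, 8, 0, 0.02, 0, 0, 0, 0, 8, 0, 0.03, 0, 0, 0, 0, 8, 0, 0.04, 0, 0, 0, 0, 8, 0, 0.05, 0, 0, 0, 0, 8, 0, 0.05, 0, 0, 0, 0, 8],
  newtons=22,
)

```text
clock: 7.43
ee_pos: [587.7, 7.4, 273.7]
tool_rot: [-1.528, -0.428, 0.429]
contact_force: [2.1, -0.3, -9.4]
width: 13.0
```

Run:
```python
from h import *
st()
```

```text
t 7.43 pos [587.7   7.4 273.7] gauge [ -0.8 -48.8 273.7] yaw 0.5466 tilt [-7.e-04 -3.e-04 -1.e+00] q [-0.008  0.546  1.792 -0.     0.804 -0.554] F [ 2.1 -0.3 -9.4] M [-0.37 -0.51  0.05] w 13.0
```

Request:
jog_arm(
  commands=[0, 0.01, 0, 0, 0, 0, 8, 0, 0.02, 0, 0, 0, 0, 8, 0, 0.03, 0, 0, 0, 0, 8, 0, 0.04, 0, 0, 0, 0, 8, 0, 0.05, 0, 0, 0, 0, 8, 0, 0.05, 0, 0, 0, 0, 8],
)

```text
clock: 7.93
ee_pos: [587.7, 7.3, 273.7]
tool_rot: [-1.536, -0.388, 0.389]
contact_force: [1.3, -2.3, -9.9]
width: 13.1
```

Run:
```python
from h import *
st()
import cv2
s=cam("side");cv2.imwrite("pics/side7.png",cv2.resize(s["img"][225:285,290:360,::-1],None,fx=10,fy=10,interpolation=cv2.INTER_CUBIC))
st()
```

```text
t 7.93 pos [587.7   7.3 273.7] gauge [ -0.8 -48.8 273.7] yaw 0.4959 tilt [-7.e-04 -4.e-04 -1.e+00] q [-0.008  0.546  1.792 -0.     0.804 -0.503] F [ 1.3 -2.3 -9.9] M [-0.37 -0.5  -0.02] w 13.1
t 7.98 pos [587.7   7.3 273.7] gauge [ -0.8 -48.8 273.7] yaw 0.4964 tilt [-7.e-04 -4.e-04 -1.e+00] q [-8.000e-03  5.460e-01  1.792e+00 -1.000e-03  8.040e-01 -5.040e-01] F [  1.8  -2.2 -10.1] M [-0.36 -0.48 -0.09] w 13.0
```

View pics/side7.png

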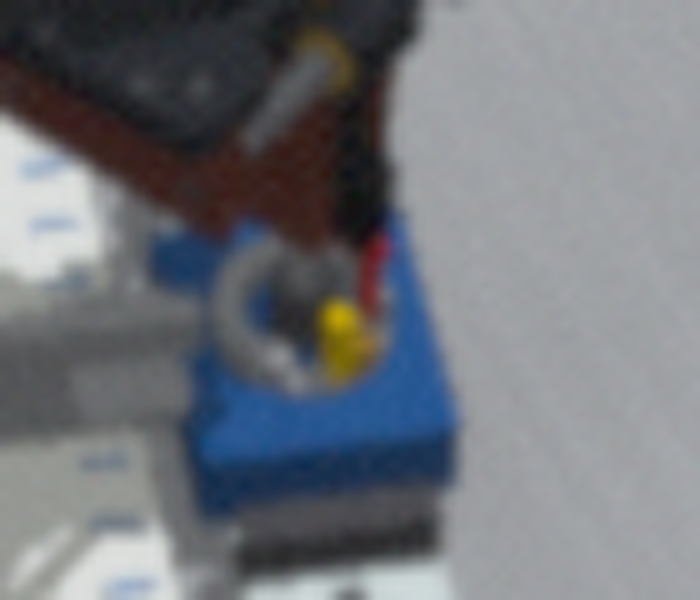

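Request:
jog_arm(
  commands=[0, 0.01, 0, 0, 0, 0, 8, 0, 0.02, 0, 0, 0, 0, 8, 0, 0.03, 0, 0, 0, 0, 8, 0, 0.04, 0, 0, 0, 0, 8, 0, 0.05, 0, 0, 0, 0, 8, 0, 0.05, 0, 0, 0, 0, 8],
)

```text
clock: 8.48
ee_pos: [587.6, 7.3, 273.6]
tool_rot: [-1.543, -0.349, 0.35]
contact_force: [1.7, -1.6, -10.4]
width: 13.0
```

Run:
```python
from h import *
st()
import cv2
s=cam("side");cv2.imwrite("pics/side8.png",cv2.resize(s["img"][225:285,290:360,::-1],None,fx=10,fy=10,interpolation=cv2.INTER_CUBIC))
st()
```

```text
t 8.48 pos [587.6   7.3 273.6] gauge [ -0.8 -48.8 273.6] yaw 0.4456 tilt [-9.e-04 -4.e-04 -1.e+00] q [-8.000e-03  5.460e-01  1.792e+00 -1.000e-03  8.050e-01 -4.530e-01] F [  1.7  -1.6 -10.4] M [-0.45 -0.48  0.  ] w 13.0
t 8.53 pos [587.6   7.3 273.7] gauge [ -0.8 -48.8 273.7] yaw 0.4462 tilt [-8.e-04 -4.e-04 -1.e+00] q [-0.008  0.546  1.792 -0.     0.804 -0.454] F [ 1.5 -2.1 -9.4] M [-0.41 -0.47  0.  ] w 13.0
```

View pics/side8.png

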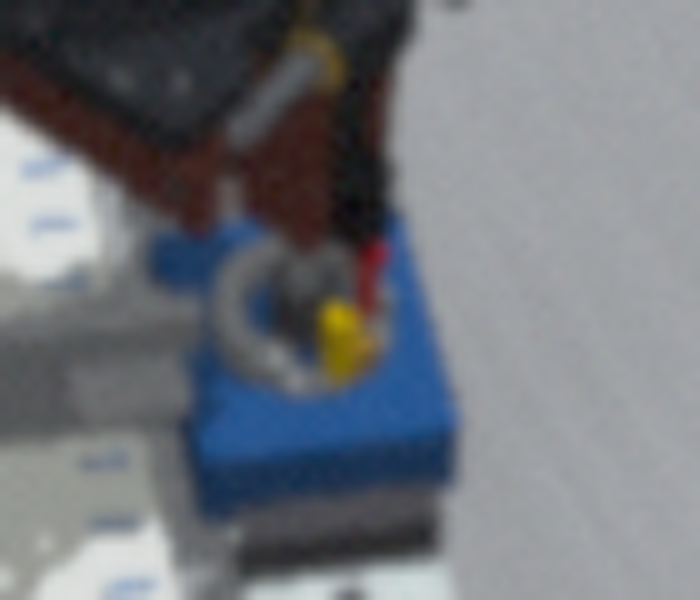

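Request:
jog_arm(
  commands=[0, 0.01, 0, 0, 0, 0, 8, 0, 0.02, 0, 0, 0, 0, 8, 0, 0.03, 0, 0, 0, 0, 8, 0, 0.04, 0, 0, 0, 0, 8, 0, 0.04, 0, 0, 0, 0, 8],
)

```text
clock: 8.95
ee_pos: [587.6, 7.3, 273.6]
tool_rot: [-1.547, -0.317, 0.319]
contact_force: [0.7, -1.9, -10.0]
width: 13.0
```

Run:
```python
from h import *
st()
```

```text
t 8.95 pos [587.6   7.3 273.6] gauge [ -0.8 -48.8 273.6] yaw 0.4054 tilt [-9.e-04 -4.e-04 -1.e+00] q [-8.000e-03  5.460e-01  1.792e+00 -1.000e-03  8.050e-01 -4.130e-01] F [  0.7  -1.9 -10. ] M [-0.41 -0.41 -0.04] w 13.0
```

Request:
jog_arm(
  commands=[0, 0.01, 0, 0, 0, 0, 8, 0, 0.02, 0, 0, 0, 0, 8, 0, 0.03, 0, 0, 0, 0, 8, 0, 0.04, 0, 0, 0, 0, 8, 0, 0.04, 0, 0, 0, 0, 8],
)

```text
clock: 9.37
ee_pos: [587.6, 7.3, 273.6]
tool_rot: [-1.552, -0.285, 0.287]
contact_force: [1.3, -2.3, -10.1]
width: 12.9
```

Run:
```python
from h import *
st()
import cv2
s=cam("side");cv2.imwrite("pics/side9.png",cv2.resize(s["img"][225:285,290:360,::-1],None,fx=10,fy=10,interpolation=cv2.INTER_CUBIC))
st()
```

```text
t 9.37 pos [587.6   7.3 273.6] gauge [ -0.8 -48.8 273.6] yaw 0.3646 tilt [-9.e-04 -4.e-04 -1.e+00] q [-8.000e-03  5.460e-01  1.792e+00 -1.000e-03  8.050e-01 -3.720e-01] F [  1.3  -2.3 -10.1] M [-0.45 -0.42  0.03] w 12.9
t 9.42 pos [587.6   7.3 273.6] gauge [ -0.8 -48.8 273.6] yaw 0.3652 tilt [-1.e-03 -4.e-04 -1.e+00] q [-8.000e-03  5.460e-01  1.792e+00 -1.000e-03  8.050e-01 -3.730e-01] F [ 1.1 -2.1 -9.6] M [-0.47 -0.41 -0.01] w 13.0
```

View pics/side9.png

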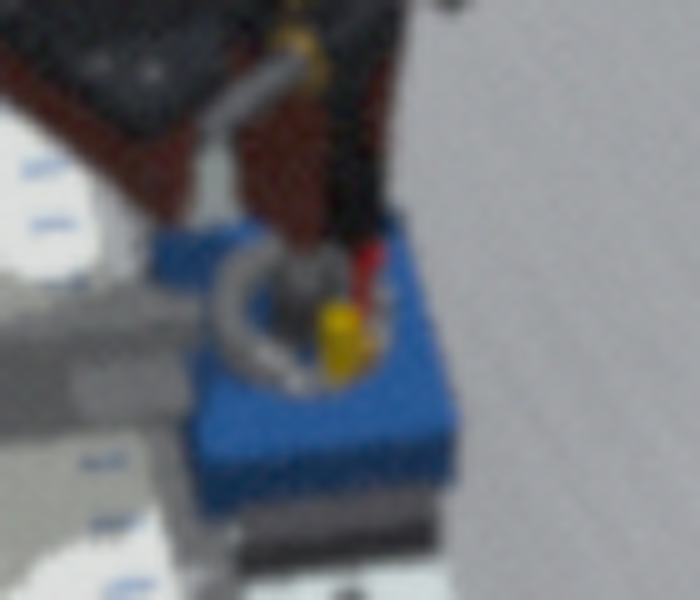

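The red finger, at about (366,290), is almost touching the yellow stop's right edge (360,320). The moment still reads zero, so I take smaller steps.

Request:
jog_arm(
  commands=[0, 0.01, 0, 0, 0, 0, 8, 0, 0.02, 0, 0, 0, 0, 8, 0, 0.03, 0, 0, 0, 0, 8, 0, 0.03, 0, 0, 0, 0, 8],
)

```text
clock: 9.75
ee_pos: [587.6, 7.3, 273.6]
tool_rot: [-1.555, -0.262, 0.263]
contact_force: [1.0, -2.8, -9.7]
width: 13.0
```

Run:
```python
from h import *
st()
```

```text
t 9.75 pos [587.6   7.3 273.6] gauge [ -0.8 -48.9 273.6] yaw 0.3343 tilt [-1.e-03 -4.e-04 -1.e+00] q [-8.000e-03  5.460e-01  1.792e+00 -1.000e-03  8.050e-01 -3.420e-01] F [ 1.  -2.8 -9.7] M [-0.47 -0.37  0.03] w 13.0
```

Request:
jog_arm(
  commands=[0, 0.01, 0, 0, 0, 0, 8, 0, 0.02, 0, 0, 0, 0, 8, 0, 0.03, 0, 0, 0, 0, 8, 0, 0.03, 0, 0, 0, 0, 8],
)

```text
clock: 10.08
ee_pos: [587.6, 7.3, 273.6]
tool_rot: [-1.558, -0.237, 0.239]
contact_force: [0.4, -3.0, -9.8]
width: 13.0
```

Run:
```python
from h import *
st()
```

```text
t 10.08 pos [587.6   7.3 273.6] gauge [ -0.9 -48.9 273.6] yaw 0.3035 tilt [-1.1e-03 -4.0e-04 -1.0e+00] q [-8.000e-03  5.460e-01  1.792e+00 -1.000e-03  8.050e-01 -3.110e-01] F [ 0.4 -3.  -9.8] M [-0.53 -0.4   0.02] w 13.0
```

Request:
jog_arm(
  commands=[0, 0.01, 0, 0, 0, 0, 8, 0, 0.02, 0, 0, 0, 0, 8, 0, 0.03, 0, 0, 0, 0, 8, 0, 0.03, 0, 0, 0, 0, 8],
)

```text
clock: 10.42
ee_pos: [587.6, 7.3, 273.6]
tool_rot: [-1.56, -0.213, 0.215]
contact_force: [2.9, -1.6, -9.9]
width: 13.0
```

Run:
```python
from h import *
st()
import cv2
s=cam("side");cv2.imwrite("pics/side10.png",cv2.resize(s["img"][225:285,290:360,::-1],None,fx=10,fy=10,interpolation=cv2.INTER_CUBIC))
st()
```

```text
t 10.42 pos [587.6   7.3 273.6] gauge [ -0.8 -48.8 273.6] yaw 0.2728 tilt [-1.e-03 -4.e-04 -1.e+00] q [-8.000e-03  5.460e-01  1.792e+00 -1.000e-03  8.050e-01 -2.800e-01] F [ 2.9 -1.6 -9.9] M [-0.49 -0.41  0.05] w 13.0
t 10.47 pos [587.6   7.3 273.6] gauge [ -0.8 -48.8 273.6] yaw 0.2734 tilt [-1.e-03 -4.e-04 -1.e+00] q [-8.000e-03  5.460e-01  1.792e+00 -1.000e-03  8.050e-01 -2.810e-01] F [  2.   -1.7 -10. ] M [-0.43 -0.44  0.01] w 12.8
```

View pics/side10.png

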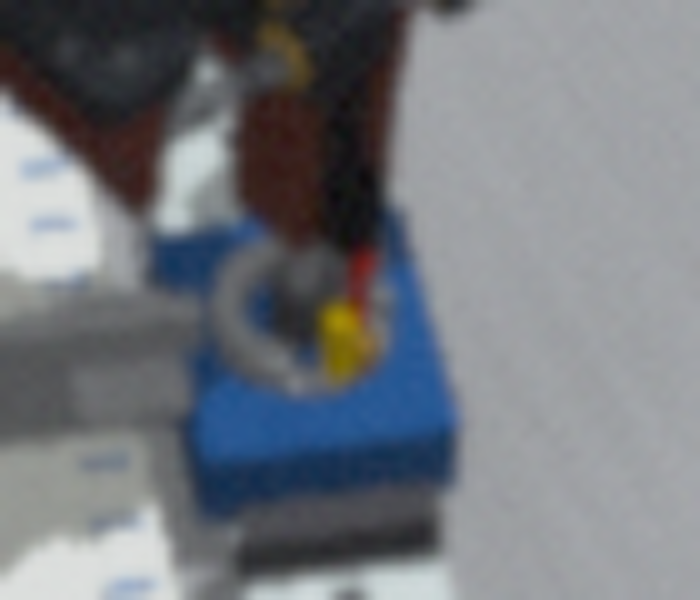

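Force shifted by about (+2, +1.3) N, which is the direction of a reaction from the stop. I continue with very small steps.

Request:
jog_arm(
  commands=[0, 0.006, 0, 0, 0, 0, 8, 0, 0.012, 0, 0, 0, 0, 8, 0, 0.012, 0, 0, 0, 0, 8],
)

```text
clock: 10.72
ee_pos: [587.7, 7.3, 273.6]
tool_rot: [-1.561, -0.204, 0.206]
contact_force: [2.2, -2.2, -10.7]
width: 12.9
```

Run:
```python
from h import *
st();snapshot("side");st()
```

```text
t 10.72 pos [587.7   7.3 273.6] gauge [ -0.8 -48.8 273.6] yaw 0.2611 tilt [-9.e-04 -4.e-04 -1.e+00] q [-8.000e-03  5.460e-01  1.792e+00 -1.000e-03  8.050e-01 -2.680e-01] F [  2.2  -2.2 -10.7] M [-0.48 -0.39  0.12] w 12.9
t 10.77 pos [587.7   7.3 273.6] gauge [ -0.8 -48.9 273.6] yaw 0.2613 tilt [-8.e-04 -4.e-04 -1.e+00] q [-8.000e-03  5.460e-01  1.792e+00 -1.000e-03  8.040e-01 -2.690e-01] F [  2.8  -2.2 -11. ] M [-0.48 -0.35  0.14] w 12.8
```

The stop is felt: +0.13 N m, well below the 0.45 limit, at 1.063 rad from rest. I ease back about 0.01 rad and lower.

Request:
jog_arm(
  commands=[0, -0.009, 0, 0, 0, 0, 8, 0, -0.009, 0, 0, 1, 0, 8, 0, -0.009, 0, 0, 2, 0, 8, 0, -0.009, 0, 0, 3, 0, 8, 0, -0.009, 0, 0, 4, 0, 8, 0, -0.009, 0, 0, 5, 0, 8, 0, -0.009, 0, 0, 5, 0, 8],
)

```text
clock: 11.35
ee_pos: [587.7, 7.3, 268.5]
tool_rot: [-1.561, -0.212, 0.213]
contact_force: [0.9, -1.2, -7.9]
width: 12.7
```

Run:
```python
from h import *
st()
```

```text
t 11.35 pos [587.7   7.3 268.5] gauge [ -0.7 -48.8 268.5] yaw 0.2704 tilt [-7.e-04 -4.e-04 -1.e+00] q [-8.000e-03  5.540e-01  1.794e+00 -1.000e-03  7.950e-01 -2.780e-01] F [ 0.9 -1.2 -7.9] M [-0.47 -0.19  0.12] w 12.7
```

At 9.6 mm lift it is below the rim and the spring still pulls, so the follower is in the notch. I go on gently to the floor.

Request:
jog_arm(
  commands=[0, 0, 0, 0, 0.5, 0, 8, 0, 0, 0, 0, 1, 0, 8, 0, 0, 0, 0, 1.5, 0, 8, 0, 0, 0, 0, 1.5, 0, 8],
)

```text
clock: 11.68
ee_pos: [587.7, 7.3, 267.0]
tool_rot: [-1.561, -0.212, 0.213]
contact_force: [1.2, -1.7, -5.6]
width: 12.7
```

Run:
```python
from h import *
st()
```

```text
t 11.68 pos [587.7   7.3 267. ] gauge [ -0.8 -48.8 267. ] yaw 0.2704 tilt [-8.e-04 -4.e-04 -1.e+00] q [-8.000e-03  5.560e-01  1.794e+00 -1.000e-03  7.920e-01 -2.780e-01] F [ 1.2 -1.7 -5.6] M [-0.45 -0.12  0.11] w 12.7
```

Request:
jog_arm(
  commands=[0, 0, 0, 0, 0.3, 0, 8, 0, 0, 0, 0, 0.5, 0, 8, 0, 0, 0, 0, 0.5, 0, 8],
)

```text
clock: 11.93
ee_pos: [587.7, 7.3, 266.4]
tool_rot: [-1.561, -0.212, 0.213]
contact_force: [0.8, -2.4, -5.4]
width: 13.0
```

Run:
```python
from h import *
st()
```

```text
t 11.93 pos [587.7   7.3 266.4] gauge [ -0.7 -48.8 266.4] yaw 0.2704 tilt [-7.e-04 -4.e-04 -1.e+00] q [-8.000e-03  5.570e-01  1.794e+00 -1.000e-03  7.910e-01 -2.780e-01] F [ 0.8 -2.4 -5.4] M [-0.5  -0.12  0.1 ] w 13.0
```

Request:
jog_arm(
  commands=[0, 0, 0, 0, 0.3, 0, 8, 0, 0, 0, 0, 0.5, 0, 8, 0, 0, 0, 0, 0.5, 0, 8],
)

```text
clock: 12.18
ee_pos: [587.7, 7.4, 266.2]
tool_rot: [-1.561, -0.212, 0.213]
contact_force: [-0.8, -0.8, -1.4]
width: 13.0
```

Run:
```python
from h import *
st()
import cv2
s=cam("side");cv2.imwrite("pics/side11.png",cv2.resize(s["img"][225:285,290:360,::-1],None,fx=10,fy=10,interpolation=cv2.INTER_CUBIC))
```

```text
t 12.18 pos [587.7   7.4 266.2] gauge [ -0.7 -48.8 266.2] yaw 0.2704 tilt [-6.e-04 -4.e-04 -1.e+00] q [-8.000e-03  5.570e-01  1.794e+00 -1.000e-03  7.900e-01 -2.780e-01] F [-0.8 -0.8 -1.4] M [-0.48  0.23  0.11] w 13.0
```

View pics/side11.png

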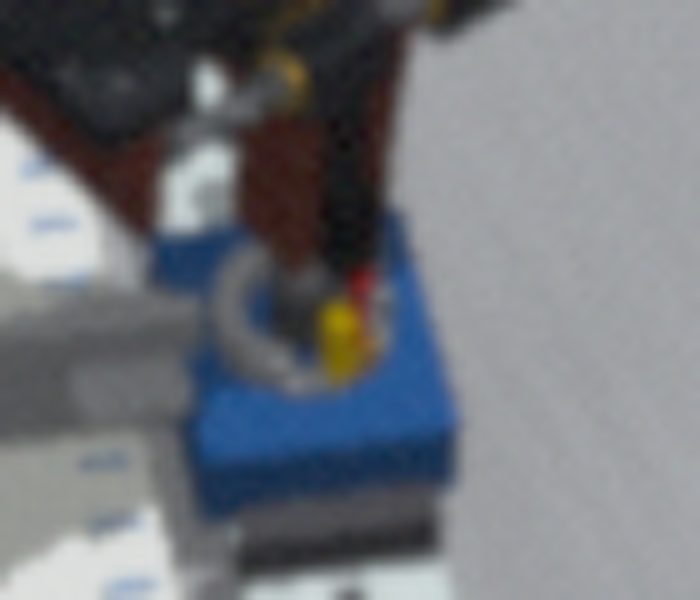

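It came to rest at 7.3 mm lift and the tool force dropped to −1.4 N, so it is seated on the notch floor. I open gently, then rise.

Request:
jog_arm(
  commands=[0, 0, 0, 0, 0, 0, 14, 0, 0, 0, 0, 0, 0, 16, 0, 0, 0, 0, 0, 0, 22, 0, 0, 0, 0, 0, 0, 30, 0, 0, 0, 0, 0, 0, 40, 0, 0, 0, 0, 0, 0, 40, 0, 0, 0, 0, -5, 0, 40, 0, 0, 0, 0, -20, 0, 40, 0, 0, 0, 0, -45, 0, 40, 0, 0, 0, 0, -75, 0, 40, 0, 0, 0, 0, -75, 0, 40],
)

```text
clock: 13.15
ee_pos: [589.6, 7.4, 346.7]
tool_rot: [-1.562, -0.218, 0.206]
contact_force: [1.4, 0.2, 0.6]
width: 39.8
```

Run:
```python
from h import *
st()
import cv2
s=cam("side");cv2.imwrite("pics/side12.png",cv2.resize(s["img"][210:285,290:360,::-1],None,fx=8,fy=8,interpolation=cv2.INTER_CUBIC))
move(g2w(-110,-85,163+70),A+np.pi/2)
```

```text
t 13.15 pos [589.6   7.4 346.7] gauge [  1.1 -48.3 346.7] yaw 0.2703 tilt [ 7.9e-03 -4.0e-04 -1.0e+00] q [-0.008  0.442  1.755 -0.     0.937 -0.278] F [1.4 0.2 0.6] M [-0.03 -0.14 -0.03] w 39.8
t 13.2 pos [588.9   7.4 344.6] gauge [  0.4 -48.5 344.6] yaw 0.2703 tilt [ 5.8e-03 -4.0e-04 -1.0e+00] q [-0.008  0.445  1.757 -0.     0.934 -0.278] F [ 0.1 -1.2 -0.3] M [-0.   -0.1  -0.01] w 39.6
turn [ 0.0047 -1.0535  0.0039] shift [-114.62  110.9    23.09]
```

View pics/side12.png

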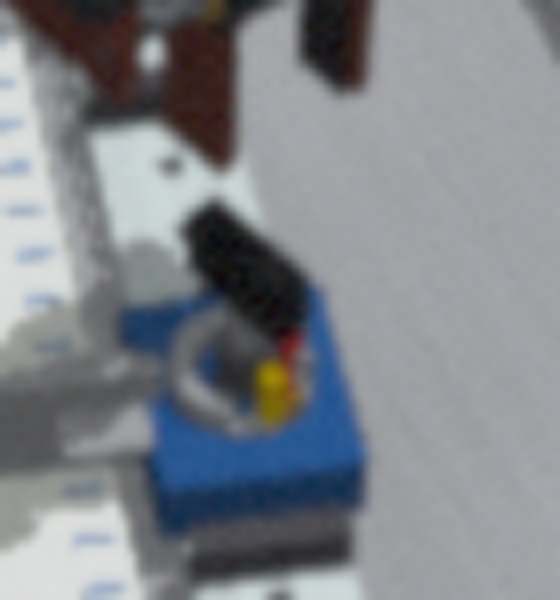

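Released: the knob bar is at about 60° with the red finger at (290,350), right beside the yellow stop (272,392). Next I reorient, close the jaws, and go to the bowl side of the fence plate.

Request:
jog_arm(
  commands=[0, -0.12, 0, -12, 0, 2, 20, 0, -0.24, 0, -30, 0, 6, 10, 0, -0.36, 0, -55, 0, 11, 0, 0, -0.48, 0, -80, 0, 16, 0, 0, -0.6, 0, -105, 0, 21, 0, 0.002, -0.72, 0.002, -114.6, 0, 23, 0, 0.003, -0.84, 0.003, -114.6, 0, 23, 0, 0.005, -0.96, 0.004, -114.6, 0, 23, 0, 0.005, -1.054, 0.004, -114.6, 0, 23, 0, 0.005, -1.054, 0.004, -114.6, 0, 23, 0, 0.005, -1.054, 0.004, -114.6, 0, 23, 0, 0.005, -1.054, 0.004, -114.6, 0, 23, 0],
  newtons=20,
)

```text
clock: 14.2
ee_pos: [472.2, -1.1, 343.5]
tool_rot: [-1.316, -1.023, 1.024]
contact_force: [0.5, -0.2, 0.2]
width: 0.5
```

Run:
```python
from h import *
import cv2
move(g2w(-110,-85,182+26),A+np.pi/2)
s=cam("side");im=s["img"][:,:,::-1].copy()
Z=cv2.resize(im[210:300,270:370],None,fx=7,fy=7,interpolation=cv2.INTER_CUBIC)
a=-1.06
for lift,col in((0,(0,0,255)),(7.5,(0,255,0)),(12,(255,0,0))):
  pts=[]
  for i,j in((22,6.5),(22,-6.5),(-22,-6.5),(-22,6.5)):
    q=proj(s,g2w(-.7+np.cos(a)*i-np.sin(a)*j,-48.6+np.sin(a)*i+np.cos(a)*j,103+lift)); pts.append([(q[0]-270+.5)*7,(q[1]-210+.5)*7])
  cv2.polylines(Z,[np.int32(pts)],True,col,1)
cv2.imwrite("pics/side13.png",Z)
t=cam("top");cv2.imwrite("pics/top13.png",cv2.resize(t["img"][200:350,200:380,::-1],None,fx=4,fy=4,interpolation=cv2.INTER_CUBIC))
```

```text
t 14.2 pos [472.2  -1.1 343.5] gauge [-110.7  -85.2  343.5] yaw 1.3216 tilt [-1.e-03  2.e-04 -1.e+00] q [-0.028  0.291  2.008  0.     0.844 -1.349] F [ 0.5 -0.2  0.2] M [-0.   -0.2   0.03] w 0.5
turn [-0.001  -0.0022 -0.    ] shift [  0.2  135.54  -0.88]
```

View pics/side13.png

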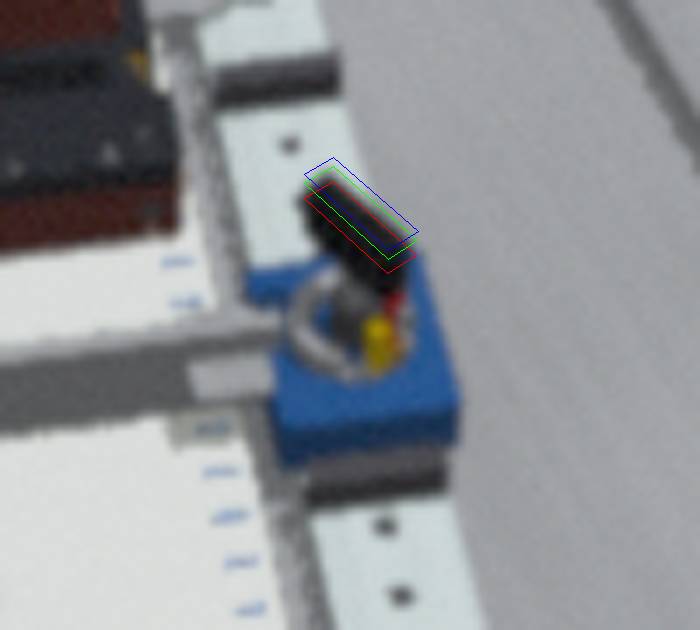

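View pics/top13.png

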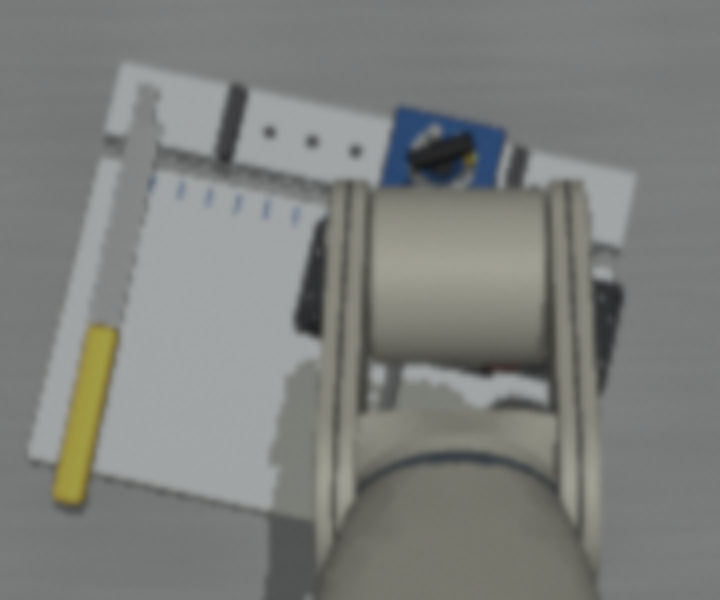

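The parked bar's top edge sits between the 0 and 7.5 mm overlays, which is ambiguous. I'll calibrate against the initial picture.

Run:
```python
from h import *
import cv2
s=cam("side");new=s["img"][:,:,::-1].copy();old=cv2.imread("pics/side0.png")
out=[]
for im,a,lifts in((old,0,((0,(0,0,255)),)),(new,-1.06,((0,(0,0,255)),(7.5,(0,255,0))))):
  for draw in (0,1):
    Z=cv2.resize(im[225:265,295:335],None,fx=10,fy=10,interpolation=cv2.INTER_CUBIC)
    if draw:
     for lift,col in lifts:
      for h in(28,0):
       pts=[]
       for i,j in((22,6.5),(22,-6.5),(-22,-6.5),(-22,6.5)):
        q=proj(s,g2w(-.7+np.cos(a)*i-np.sin(a)*j,-48.6+np.sin(a)*i+np.cos(a)*j,75+h+lift)); pts.append([(q[0]-295+.5)*10,(q[1]-225+.5)*10])
       cv2.polylines(Z,[np.int32(pts)],True,col,1)
    out.append(Z)
cv2.imwrite("pics/cmp.png",cv2.resize(np.vstack([np.hstack(out[:2]),np.hstack(out[2:])]),(600,600)))
```

```text
(no output)
```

View pics/cmp.png

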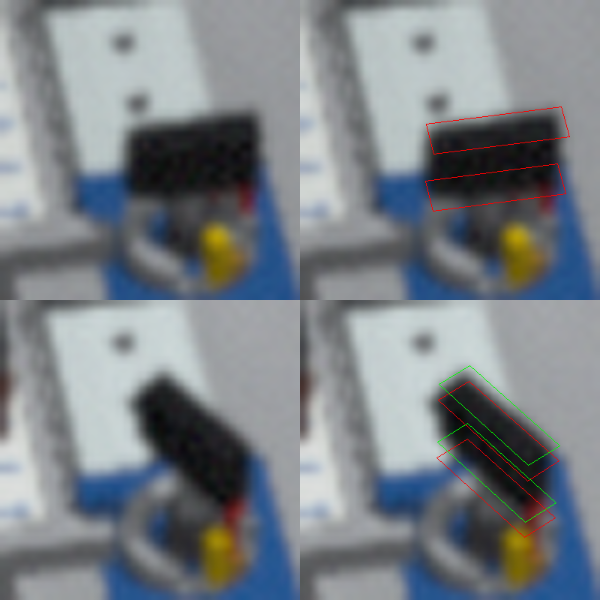

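In the initial picture the overlay also runs 5–8 px high. With that correction the parked knob matches the 7.5 mm overlay, so it is parked. Now I descend.

Request:
jog_arm(
  commands=[0, -0.002, 0, 0.2, 25, -0.9, 0, 0, -0.002, 0, 0.2, 55, -0.9, 0, 0, -0.002, 0, 0.2, 85, -0.9, 0, 0, -0.002, 0, 0.2, 110, -0.9, 0, 0, -0.002, 0, 0.2, 128, -0.9, 0, 0, -0.002, 0, 0.2, 135, -0.9, 0, 0, -0.002, 0, 0.2, 135, -0.9, 0, 0, -0.002, 0, 0.2, 135, -0.9, 0],
)

```text
clock: 15.02
ee_pos: [473.3, -1.1, 209.0]
tool_rot: [-1.315, -1.025, 1.026]
contact_force: [-1.2, 0.7, 0.4]
width: 0.4
```

Run:
```python
from h import *
import cv2
move(g2w(-110,-66,182+26),A+np.pi/2)
s=cam("side");cv2.imwrite("pics/side14.png",cv2.resize(s["img"][180:340,200:370,::-1],None,fx=3.7,fy=3.7,interpolation=cv2.INTER_CUBIC))
```

```text
t 15.02 pos [473.3  -1.1 209. ] gauge [-109.6  -84.9  209. ] yaw 1.3247 tilt [-8.e-04  2.e-04 -1.e+00] q [-0.027  0.547  2.06   0.     0.535 -1.352] F [-1.2  0.7  0.4] M [ 0.04 -0.19 -0.01] w 0.4
turn [-0.0009  0.0009 -0.    ] shift [18.9   0.95  0.4 ]
```

View pics/side14.png

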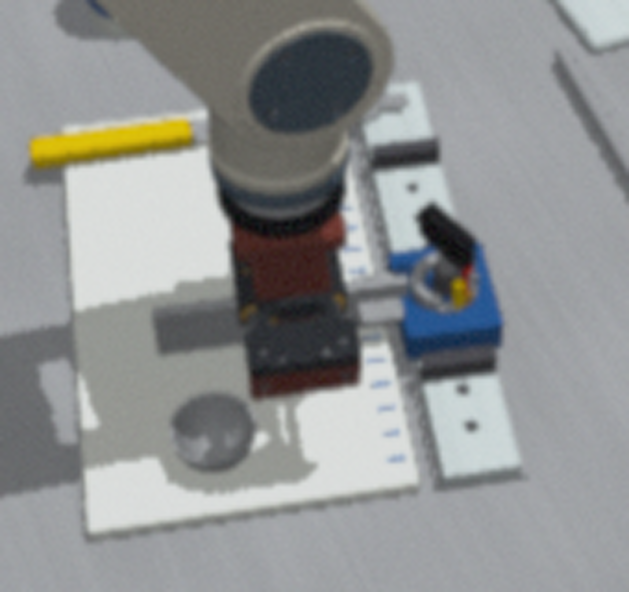

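The closed fingers stand on the bowl side of the plate, clear of the bowl at (213,432). I push along the rail.

Request:
jog_arm(
  commands=[0, 0, 0, 6, 1, 0.4, 0, 0, 0, 0, 11, 1, 0.4, 0, 0, 0, 0, 15, 1, 0.4, 0, 0, 0, 0, 18, 1, 0.4, 0, 0, 0, 0, 21, 1, 0.4, 0, 0, 0, 0, 25, 1, 0.4, 0, 0, 0, 0, 30, 1, 0.4, 0, 0, 0, 0, 36, 1, 0.4, 0, 0, 0, 0, 42, 1, 0.4, 0, 0, 0, 0, 48, 1, 0.4, 0, 0, 0, 0, 54, 1, 0.4, 0, 0, 0, 0, 60, 1, 0.4, 0, 0, 0, 0, 66, 1, 0.4, 0, 0, 0, 0, 72, 1, 0.4, 0, 0, 0, 0, 77, 1, 0.4, 0, 0, 0, 0, 82, 1, 0.4, 0, 0, 0, 0, 86, 1, 0.4, 0, 0, 0, 0, 90, 1, 0.4, 0, 0, 0, 0, 92, 1, 0.4, 0, 0, 0, 0, 92, 1, 0.4, 0],
)

```text
clock: 16.73
ee_pos: [495.6, 88.8, 208.4]
tool_rot: [-1.315, -1.027, 1.026]
contact_force: [-0.9, 0.4, -0.1]
width: 0.6
```

Run:
```python
from h import *
import cv2
st()
s=cam("side");cv2.imwrite("pics/side15.png",cv2.resize(s["img"][180:340,200:370,::-1],None,fx=3.7,fy=3.7,interpolation=cv2.INTER_CUBIC))
```

```text
t 16.73 pos [495.6  88.8 208.4] gauge [-109.9    7.7  208.4] yaw 1.3249 tilt [ 5.e-04  5.e-04 -1.e+00] q [ 1.530e-01  5.730e-01  1.995e+00  1.000e-03  5.730e-01 -1.172e+00] F [-0.9  0.4 -0.1] M [ 0.01 -0.13 -0.  ] w 0.6
```

View pics/side15.png

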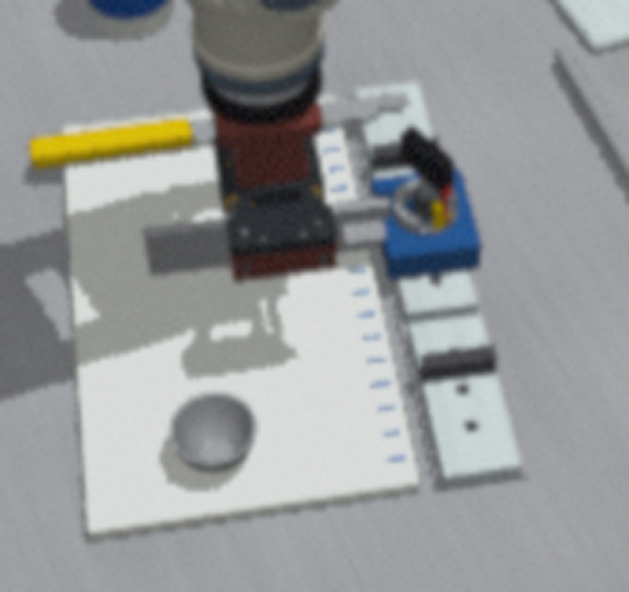

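The fence slid along with the plunger still parked and the locking slot exposed. I approach the end stop slowly.

Request:
jog_arm(
  commands=[0, 0, 0, 3, 0, 0, 0, 0, 0, 0, 6, 0, 0, 0, 0, 0, 0, 9, 0, 0, 0, 0, 0, 0, 12, 0, 0, 0, 0, 0, 0, 15, 0, 0, 0, 0, 0, 0, 17, 0, 0, 0, 0, 0, 0, 19, 0, 0, 0, 0, 0, 0, 21, 0, 0, 0, 0, 0, 0, 22, 0, 0, 0, 0, 0, 0, 23, 0, 0, 0, 0, 0, 0, 23, 0, 0, 0],
)

```text
clock: 17.7
ee_pos: [501.0, 111.1, 208.2]
tool_rot: [-1.315, -1.026, 1.026]
contact_force: [-0.2, -2.0, -0.5]
width: 0.7
```

Run:
```python
from h import *
st()
```

```text
t 17.7 pos [501.  111.1 208.2] gauge [-110.2   30.6  208.2] yaw 1.3248 tilt [-2.e-04  6.e-04 -1.e+00] q [ 1.950e-01  5.820e-01  1.974e+00  1.000e-03  5.860e-01 -1.131e+00] F [-0.2 -2.  -0.5] M [-0.25 -0.03  0.03] w 0.7
```

Request:
jog_arm(
  commands=[0, 0, 0, 0.7, 0, 0, 0, 0, 0, 0, 1.4, 0, 0, 0, 0, 0, 0, 2, 0, 0, 0, 0, 0, 0, 2.5, 0, 0, 0, 0, 0, 0, 2.5, 0, 0, 0],
)

```text
clock: 18.12
ee_pos: [501.6, 113.6, 208.2]
tool_rot: [-1.315, -1.026, 1.026]
contact_force: [-0.5, -3.0, -0.7]
width: 0.2
```

Run:
```python
from h import *
st()
```

```text
t 18.12 pos [501.6 113.6 208.2] gauge [-110.2   33.2  208.2] yaw 1.3247 tilt [-2.e-04  6.e-04 -1.e+00] q [ 1.990e-01  5.830e-01  1.971e+00  1.000e-03  5.870e-01 -1.126e+00] F [-0.5 -3.  -0.7] M [-0.41 -0.09 -0.02] w 0.2
```

Still moving against drag only (about 3 N), so I continue in small steps.

Request:
jog_arm(
  commands=[0, 0, 0, 0.5, 0, 0, 0, 0, 0, 0, 1, 0, 0, 0, 0, 0, 0, 1.5, 0, 0, 0, 0, 0, 0, 1.5, 0, 0, 0],
)

```text
clock: 18.45
ee_pos: [502.0, 115.1, 208.2]
tool_rot: [-1.315, -1.026, 1.026]
contact_force: [-0.0, -2.8, 0.1]
width: 0.2
```

Run:
```python
from h import *
st()
```

```text
t 18.45 pos [502.  115.1 208.2] gauge [-110.2   34.7  208.2] yaw 1.3248 tilt [-2.e-04  6.e-04 -1.e+00] q [ 2.020e-01  5.840e-01  1.970e+00  1.000e-03  5.880e-01 -1.124e+00] F [-0.  -2.8  0.1] M [-0.45 -0.11  0.05] w 0.2
```

Request:
jog_arm(
  commands=[0, 0, 0, 0.5, 0, 0, 0, 0, 0, 0, 1, 0, 0, 0, 0, 0, 0, 1.5, 0, 0, 0, 0, 0, 0, 2, 0, 0, 0, 0, 0, 0, 2, 0, 0, 0],
)

```text
clock: 18.87
ee_pos: [502.5, 117.2, 208.2]
tool_rot: [-1.315, -1.026, 1.026]
contact_force: [0.6, -2.7, -0.6]
width: 0.6
```

Run:
```python
from h import *
st()
import cv2
s=cam("side");cv2.imwrite("pics/side16.png",cv2.resize(s["img"][180:340,200:370,::-1],None,fx=3.7,fy=3.7,interpolation=cv2.INTER_CUBIC))
```

```text
t 18.87 pos [502.5 117.2 208.2] gauge [-110.2   36.9  208.2] yaw 1.3248 tilt [-3.e-04  7.e-04 -1.e+00] q [ 2.060e-01  5.850e-01  1.968e+00  1.000e-03  5.900e-01 -1.120e+00] F [ 0.6 -2.7 -0.6] M [-0.45 -0.05  0.01] w 0.6
```

View pics/side16.png

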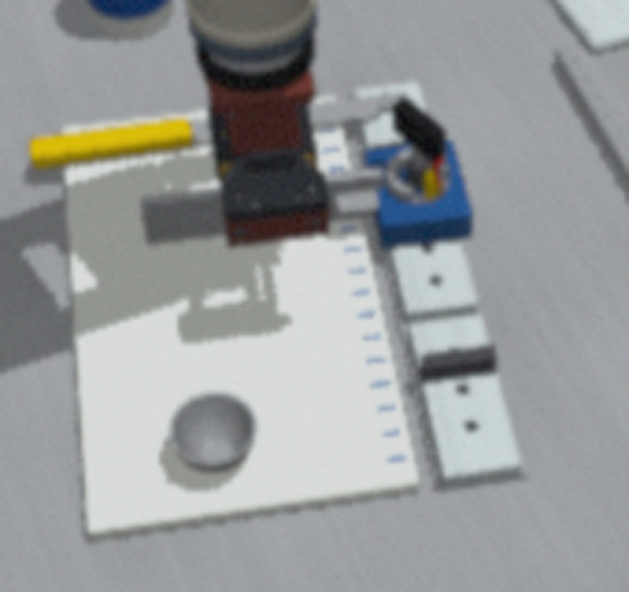

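Request:
jog_arm(
  commands=[0, 0, 0, 0.5, 0, 0, 0, 0, 0, 0, 1, 0, 0, 0, 0, 0, 0, 1.5, 0, 0, 0, 0, 0, 0, 1.5, 0, 0, 0],
)

```text
clock: 19.25
ee_pos: [502.7, 117.9, 208.2]
tool_rot: [-1.315, -1.026, 1.027]
contact_force: [-0.6, -10.9, 1.6]
width: 0.7
```

Request:
jog_arm(
  commands=[0, 0, 0, 0.4, 0, 0, 0, 0, 0, 0, 0.8, 0, 0, 0, 0, 0, 0, 1, 0, 0, 0, 0, 0, 0, 1, 0, 0, 0],
)

```text
clock: 19.58
ee_pos: [502.8, 118.0, 208.2]
tool_rot: [-1.316, -1.025, 1.029]
contact_force: [-0.1, -11.2, 1.9]
width: 0.3
```

The fence has stalled at about 11 N against 3 N drag, so it is hard against the end stop. I back off straight, then rise.

Request:
jog_arm(
  commands=[0, 0, 0, -3, 0, 0, 0, 0, 0, 0, -9, 0, 0, 0, 0, 0, 0, -18, 0, 0, 0, 0, 0, 0, -25, 0, 0, 0, 0, 0, 0, -25, 0, 0, 0, 0, 0, 0, -25, -20, 0, 0, 0, 0, 0, -25, -50, 0, 0, 0, 0, 0, -25, -85, 0, 0, 0, 0, 0, -25, -120, 0, 0, 0, 0, 0, -45, -155, -25, 0, 0, 0, 0, -80, -180, -60, 0, 0, 0, 0, -120, -180, -95, 0, 0, 0, 0, -160, -180, -95, 0, 0, 0, 0, -200, -180, -95, 0, 0, 0, 0, -230, -180, -95, 0, 0, 0, 0, -230, -180, -95, 0, 0, 0, 0, -230, -180, -95, 0],
)

```text
clock: 21.0
ee_pos: [538.8, -130.3, 388.6]
tool_rot: [-1.317, -1.021, 1.026]
contact_force: [0.4, 0.7, 0.9]
width: 0.5
```

Run:
```python
from h import *
st()
import cv2
s=cam("side");cv2.imwrite("pics/side17.png",cv2.resize(s["img"][180:340,200:370,::-1],None,fx=3.7,fy=3.7,interpolation=cv2.INTER_CUBIC));cv2.imwrite("pics/side17f.png",s["img"][:,:,::-1])
t=cam("top");cv2.imwrite("pics/top17.png",cv2.resize(t["img"][200:350,200:380,::-1],None,fx=4,fy=4,interpolation=cv2.INTER_CUBIC));cv2.imwrite("pics/top17f.png",t["img"][:,:,::-1])
```

```text
t 21.0 pos [ 538.8 -130.3  388.6] gauge [ -14.5 -194.2  388.6] yaw 1.3212 tilt [-0.0017 -0.0019 -1.    ] q [-0.258  0.34   1.801 -0.003  1.002 -1.578] F [0.4 0.7 0.9] M [ 0.04 -0.12 -0.02] w 0.5
```

View pics/side17.png

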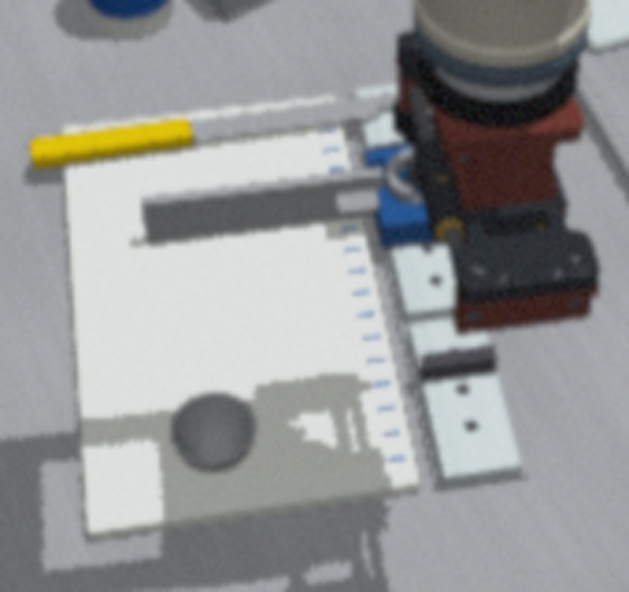

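View pics/top17.png

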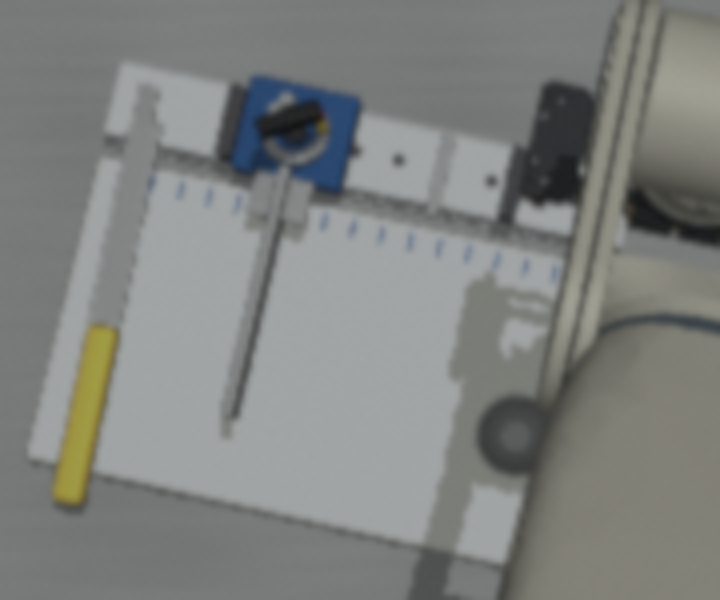

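The blue carriage, at about (297,130) in the top crop, sits against the dark end block at (232,120), the knob is still turned and the knife is untouched. I'll measure the carriage travel.

Run:
```python
from h import *
s=cam("top");f=lambda x,y:np.round(w2g(ray(s,200+x/4-.4,200+y/4-.4,45)),1)
print([f(*a) for a in[(252,75),(361,97),(343,190),(235,172)]], st() and 0)
o,n=[__import__("cv2").imread(x) for x in("pics/top0.png","pics/top17f.png")]
```

```text
t 21.15 pos [ 539.5 -126.9  388.5] gauge [ -14.7 -190.7  388.5] yaw 1.3258 tilt [-0.0019 -0.0013 -1.    ] q [-0.252  0.34   1.801 -0.002  1.002 -1.577] F [-0.5  0.5  0.3] M [ 0.02 -0.2   0.05] w 0.4
[array([31.2, 88.7, 45. ]), array([32.7, 14.1, 45. ]), array([-31.2,  11.6,  45. ]), array([-35.2,  84.6,  45. ])] 0
```

Run:
```python
from bench import *
print(finish_job())
```

```text
the job is handed in; nothing more can be done
None
```

The plunger is parked in its rest notch and the fence is hard against its end stop. The job was handed in at about 21 s of the 67 s allowed.

- **Plunger:** I pulled the knob up 15 mm, where it read 10 N, as the spring should. I turned it clockwise until the stop was felt at about 1.06 rad, with a moment of about 0.13 N m against the 0.45 limit. I eased back 0.01 rad and let it down. It came to rest at about 7.3 mm, and the pull on the gripper dropped from 8 to 1.4 N, so I released it.
- **Fence:** I pushed the fence plate from the bowl side with the fingers closed. It slid with about 3 N of drag and then stalled at about 11 N. I backed off and raised the arm clear.

**Last checks:**
- **End position:** The top picture shows the carriage against the end block. Measured travel is about 98 mm, which agrees with the expected 100 mm within my 1–2 mm measuring error.
- **Plunger after the push:** The knob is still turned in the parked position.
- **Plunger height:** My first height overlay of the parked knob was ambiguous. After correcting for the same offset seen in the initial picture, it matched about 7.5 mm. I did not measure the height again after the push, because the arm hid the knob from the side camera.
- **Other things:** The knife and bowl look unmoved. I did not check the other bystanders one by one in the final pictures.

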